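Load a filter bowl on the drying carousel

TASK

The rinsed filter bowl lying on the drain mat has to be blown dry. Turn it upside down and set it mouth down, fully home and without dropping it, over an empty peg of the drying carousel, let go of it, then turn the carousel until it clicks home with that bowl under the air nozzle. Keep the two bowls already on the carousel on their pegs, and leave the parts bin and the loose tee fitting where they are.

Things in the scene. Friction and masses are not known exactly. Their poses are not given: they have to be found in the camera images.
- bowl: black plastic cup, eight-sided inside and out, 52 mm across flats, 74 mm long, wall 4 mm (mouth 44 mm), end wall 6 mm, about 80 g; yellow plug (22 mm wide, 7 mm high) on the closed end, teal line round the mouth. Lies on the mat on one flat, flats to left and right, mouth roughly to the robot's left (+y). Origin mid-length on its axis; x along the axis to the mouth; z up as it lies
- bowl_mouth (a point): centre of the bowl's open rim, 37 mm from its origin
- bowl_closed_end (a point): centre of the bowl's closed end face (under the plug), 37 mm from its origin the other way
- mat: grey-green rubber drain mat fixed on the bench, 220 x 170 x 5 mm; origin at the centre of its underside
- carousel: the drying carousel's fixed grey base, origin on the bench on the vertical turning axis; x axis points to the station under the nozzle. Carries a round aluminium dial, 270 mm across, top 40 mm above the bench, and, just outside the dial on the x side, a post with an arm 185 to 199 mm above the bench that holds the nozzle; its air line on top ends at 216 mm
- dial (a joint): angle of the dial, rad, growing anticlockwise from above, 0 at the start; turns either way. Clicks home every 90 degrees (0, +-1.571, ...): a sprung detent resists the first 45 degrees (0.3 N m at most, 2 to 3 N at a handle), then pulls the dial into the next click by itself within about 2 s
- air_nozzle (a point): the outlet of the brass air nozzle, 150 mm above the bench, 85 mm from the turning axis, straight above the middle of the station below it; a bowl on a peg passes under it with 21 mm to spare
- peg_1 (a point): white peg 1, upright on the dial 85 mm from its axis, one every 90 degrees, under the nozzle at the start and taken by bowl_a. Point: on its axis, on top of its seat collar (48 mm wide, 8 mm high, top 48 mm above the bench), where a bowl's rim rests when fully home; above it the peg is 36 mm thick for 36 mm, then a nose 14 mm high tapers to 14 mm (tip 50 mm above the point)
- peg_2 (a point): white peg 2, upright on the dial 85 mm from its axis, one every 90 degrees, empty at the start, a quarter turn anticlockwise of the nozzle. Point: on its axis, on top of its seat collar (48 mm wide, 8 mm high, top 48 mm above the bench), where a bowl's rim rests when fully home; above it the peg is 36 mm thick for 36 mm, then a nose 14 mm high tapers to 14 mm (tip 50 mm above the point)
- peg_3 (a point): white peg 3, upright on the dial 85 mm from its axis, one every 90 degrees, empty at the start, across from the nozzle. Point: on its axis, on top of its seat collar (48 mm wide, 8 mm high, top 48 mm above the bench), where a bowl's rim rests when fully home; above it the peg is 36 mm thick for 36 mm, then a nose 14 mm high tapers to 14 mm (tip 50 mm above the point)
- peg_4 (a point): white peg 4, upright on the dial 85 mm from its axis, one every 90 degrees, taken by bowl_b at the start, a quarter turn clockwise of the nozzle. Point: on its axis, on top of its seat collar (48 mm wide, 8 mm high, top 48 mm above the bench), where a bowl's rim rests when fully home; above it the peg is 36 mm thick for 36 mm, then a nose 14 mm high tapers to 14 mm (tip 50 mm above the point)
- handle_1 (a point): red upright push handle 1 of the dial, 18 mm in diameter, from 8 to 62 mm above the dial's top (on a 12 mm stem), 116 mm from the axis, midway between pegs 1 and 2; the point is the centre of its top, 102 mm above the bench
- handle_2 (a point): red upright push handle 2 of the dial, 18 mm in diameter, from 8 to 62 mm above the dial's top (on a 12 mm stem), 116 mm from the axis, midway between pegs 2 and 3; the point is the centre of its top, 102 mm above the bench
- handle_3 (a point): red upright push handle 3 of the dial, 18 mm in diameter, from 8 to 62 mm above the dial's top (on a 12 mm stem), 116 mm from the axis, midway between pegs 3 and 4; the point is the centre of its top, 102 mm above the bench
- handle_4 (a point): red upright push handle 4 of the dial, 18 mm in diameter, from 8 to 62 mm above the dial's top (on a 12 mm stem), 116 mm from the axis, midway between pegs 4 and 1; the point is the centre of its top, 102 mm above the bench
- bowl_a: an identical black filter bowl with a yellow plug, already standing mouth down and loose on peg 1; 52 mm across flats, 74 mm long; origin in the middle of its length on its axis, z up (37 mm above its rim). It rides round with the dial
- bowl_b: an identical black filter bowl with a yellow plug, already standing mouth down and loose on peg 4; 52 mm across flats, 74 mm long; origin in the middle of its length on its axis, z up (37 mm above its rim). It rides round with the dial
- tee: loose black tee fitting with yellow plugs, 80 mm long, 27 mm high, lying on the bench; origin under its middle. To be left alone
- parts_bin: blue open bin of black elbows, 80 x 110 x 55 mm, loose; origin under its centre. To be left alone
Not all that is in view belongs to the job. Leave any orange or pink look-alike of the bowl_b alone. What is shaped like the bowl but brown or orange is not meant.

How it is judged (in metres and radians):
On the way:
1. the bowl stands mouth down, fully home on a peg of the carousel, and has been let go (height (world z) of bowl_mouth below 0.052 m and height (world z) of bowl_closed_end above 0.117 m and (horizontal distance between bowl_mouth and peg_1 below 0.007 m or horizontal distance between bowl_mouth and peg_2 below 0.007 m or horizontal distance between bowl_mouth and peg_3 below 0.007 m or horizontal distance between bowl_mouth and peg_4 below 0.007 m) and contact force between the fingers and bowl below 0.1 N and horizontal distance between bowl and air_nozzle above 0.05 m), for 0.2 s.
At the end, for the whole second after the job is handed in: Bowl mouth down on a peg (rim within 4 mm of the collar top, 7 mm of the peg axis) and within 10 mm of the nozzle axis; a peg within 5 mm of the nozzle axis (clicked home); all still; other two bowls home on pegs (8 mm sideways, 5 mm up); tee and bin within 30 mm of where they were (height (world z) of bowl_mouth below 0.052 m and height (world z) of bowl_closed_end above 0.117 m and (horizontal distance between bowl_mouth and peg_1 below 0.007 m or horizontal distance between bowl_mouth and peg_2 below 0.007 m or horizontal distance between bowl_mouth and peg_3 below 0.007 m or horizontal distance between bowl_mouth and peg_4 below 0.007 m) and horizontal distance between bowl and air_nozzle below 0.01 m and horizontal distance between any of peg_1, peg_2, peg_3, peg_4 and air_nozzle below 0.005 m and ((horizontal distance between bowl_a and peg_1 below 0.008 m and height (world z) of bowl_a below 0.09 m) or (horizontal distance between bowl_a and peg_2 below 0.008 m and height (world z) of bowl_a below 0.09 m) or (horizontal distance between bowl_a and peg_3 below 0.008 m and height (world z) of bowl_a below 0.09 m) or (horizontal distance between bowl_a and peg_4 below 0.008 m and height (world z) of bowl_a below 0.09 m)) and ((horizontal distance between bowl_b and peg_1 below 0.008 m and height (world z) of bowl_b below 0.09 m) or (horizontal distance between bowl_b and peg_2 below 0.008 m and height (world z) of bowl_b below 0.09 m) or (horizontal distance between bowl_b and peg_3 below 0.008 m and height (world z) of bowl_b below 0.09 m) or (horizontal distance between bowl_b and peg_4 below 0.008 m and height (world z) of bowl_b below 0.09 m)) and contact force between the fingers and bowl below 0.1 N and linear speed of bowl below 0.02 m/s and velocity of joint dial between -0.05 and 0.05 rad/s and distance of each of tee, parts_bin from where it was at the start of the episode below 0.03 m); the robot touches nothing.
It fails at once if bowl_a is tipped or lifted off its peg (angle between bowl_a's own z axis and vertical above 0.3 rad or height (world z) of bowl_a above 0.105 m or height (world z) of bowl_a below 0.065 m).
It fails at once if bowl_b is tipped or lifted off its peg (angle between bowl_b's own z axis and vertical above 0.3 rad or height (world z) of bowl_b above 0.105 m or height (world z) of bowl_b below 0.065 m).
It fails at once if the bowl is dropped (moves faster than 0.6 m/s with no finger on it, a free fall of about 18 mm) (contact force between the fingers and bowl below 0.1 N and linear speed of bowl above 0.6 m/s).
It fails at once if the tee or the parts bin is moved by more than 30 mm (distance of any of tee, parts_bin from where it was at the start of the episode above 0.03 m).
It also fails if it takes over 72 s, if anything falls off the work surface, if the arm or the gripper's body presses on something with over 40 N, if the wrist force passes 120 N, or if a joint passes its speed limit or range.

ROBOT

A 6-joint arm with a two-finger parallel gripper is mounted at the origin on the work surface. World frame = base frame: x ahead of the robot, y to its left, z up, the work surface at z = 0. Lengths are in mm, angles in degrees, forces in N, time in s.
With the tool pointing down it reaches from about 350 to 850 mm from the base axis. Payload 8.1 kg.
Tool frame: the origin (TCP) lies midway between the tips of the shut fingers; the grasp point (between the pads) lies 19 mm behind it (r.pinch_z is the distance from the TCP to the grasp point, in mm); z points along the fingers, y is the line along which they close (so a half turn about z gives the same grasp; the last joint's range is limited). The gripper opens to 85 mm and grips with 20 to 120 N. Pads are 22 mm wide; open, the fingers measure 114 mm over their backs; the gripper's body (76 mm by 85 mm) begins 54 mm behind the grasp point. The pads swing forward as they close: fully open they stand 13 mm farther back than shut.
Start: joints at [69.821, 7.471, 85.268, -0, 87.261, -4.893], TCP at [158.165, 578.782, 231.292] pointing down, gripper open.
Joint ranges: [-169.43, 169.43], [-51.17, 129.36], [1.28, 143.12], [-76.62, 256.62], [0, 156.53], [-152.29, 152.29]. Speed limits (degrees/s): [136.94, 136.94, 159.86, 180, 180, 180].

INTERFACE

Orientations are given as [roll, pitch, yaw] about the fixed x, y, z axes, in that order (R = Rz(yaw) Ry(pitch) Rx(roll)).
In Python, from bench import r gives the robot as it stands.
- The arm moves only by the shell command python3 -m jog 'ROWS' [OPENING] [FORCE]. ROWS is JSON, one flat list of numbers, 6 for each row, row after row: the shift along the tool's x, y, z in m, then the turn, a rotation vector about the tool's x, y, z in rad. A call has 1 to 8 rows; each row is the pose to reach, as a shift and turn from the pose commanded when the call began, along the tool's axes at that moment; what a row does not reach only later rows make up. A row lasts 1/8 s, in which the tool goes at most 62.5 mm and 10.7 degrees, less where a joint would pass 70% of its speed; a pose out of reach is approached as far as the arm can. A call with a gripper value outside its range is refused whole. OPENING is the opening, from -1 (shut) to 1 (fully open), set as the call begins (- or left out, the last holds). The fingers move at their own pace and stop on an object; FORCE is the grip in N (left out, the last holds). Time passes only in rows, so rows that repeat a pose let the fingers close. It gives the time, the measured TCP pose, the force, the opening and the grip force at its end, in the units of the state.
- r.sense(): the state, without advancing time (a new reading comes with each control period).
- r.snapshot(name): name is "side" or "top"; returns a dict with "pixels" (384x512x3 uint8, red, green, blue), "range_z" (384x512 float32, mm along the optical axis (not along the pixel's ray), 0 where there is no reading), "K" (3x3 intrinsics, pixels), "rvec" (rotation vector, rad) and "tvec" (3), from world to camera coordinates, as OpenCV has them. Camera axes: x right, y down, z forward; pixel columns grow to the right and rows downward; lengths in mm; the calibration is good to about 2 mm. A picture is of the moment at which its call begins.
- r.hand_in(): hands the job in; it is judged then, once.
Trained networks look in a picture, given as the dict that the camera call returned (one of the last four; its "shot" number tells which), for a name from the list of things; names that differ only in an ending like _2 or _b are one class to them, and where a whole thing is asked for, a point or a joint stands for the part that bears it (a point fixed in the world has none). Each returns a list of dicts, best first, with "score" (0 to 1); they miss things now and then, are a little off and sometimes report something else, mostly with a low value. They report only what shows in the picture. A call takes as long as a camera call. They do not tell look-alikes from the thing itself.
- r.look_for(picture, target): "bbox" ([left, top, right, bottom] in pixels, round what is visible of it).
- r.outline_of(picture, target): "region" (384x512 bool, what is visible of it) and "bbox" ([left, top, right, bottom] in pixels, round what is visible of it).
The state is a dict: "time": time; "joint_pos": joint angles; "qd": joint speeds; "joint_efforts": joint torques, N m; "tool_pos": TCP position; "tcp_rot": TCP orientation; "ft_force": force on the tool from outside, world axes, zero at the start; "wrist_torque": the same for the moment, N m; "finger_gap": finger opening in mm; "grip_force": force on a finger pad.
Only numpy, scipy, OpenCV 4.12 (cv2) and the standard library are available. Lean on these libraries where they do the work, as an engineer would, in place of code of your own. Each camera call takes 0.05 s, during which the arm holds its last target. There are 200 camera calls.

## Working session

There is one attempt and no reset: what is moved stays moved. The work goes in short steps, Python scripts to look and compute and a shell command to move; the robot and the scene stay as the last step left them, time stands still between calls to the robot, and variables do not carry over. Pictures are saved under pics/ and viewed, at most 10 in all, crops included, and the job is handed in when it is done.

```bash
mkdir -p pics; cat > h.py <<'E'
import numpy as np, cv2
from bench import r
from scipy.spatial.transform import Rotation as R
def pts(s,mask=None):
    z=s['range_z'];v,u=np.nonzero((z>0) if mask is None else (mask&(z>0)))
    K=s['K'];d=z[v,u];c=np.c_[(u-K[0,2])/K[0,0]*d,(v-K[1,2])/K[1,1]*d,d]
    M=cv2.Rodrigues(np.array(s['rvec'],float))[0]
    return (c-np.array(s['tvec']).ravel())@M, u, v
def proj(s,p):
    return cv2.projectPoints(np.array(p,float).reshape(-1,1,3),np.array(s['rvec'],float),np.array(s['tvec'],float),np.array(s['K']),None)[0].reshape(-1,2)
E
python3 - <<'E'
from h import *
im=[]
for n in('side','top'):
    s=r.snapshot(n);im.append(s['pixels'])
    M=cv2.Rodrigues(np.array(s['rvec'],float))[0];print(n,'cam',(-M.T@np.array(s['tvec']).ravel()).round())
    for t in('bowl','carousel','peg_1','handle_1','bowl_a','tee','parts_bin','mat','air_nozzle'):
        try:
          for o in r.outline_of(s,t)[:5]:
            p,_,_=pts(s,o['region']);print(t,round(o['score'],2),np.round(o['bbox']),np.median(p,0).round(),np.percentile(p[:,2],[5,95]).round() if len(p) else '')
        except Exception as e: print(t,e)
    cv2.imwrite(f'pics/{n}.png',s['pixels'][:,:,::-1])
print(r.sense())
E
```

```text
side cam [ 181. -640.  631.]
bowl 0.95 [378. 287. 413. 332.] [ 624. -452.   61.] [ 5. 79.]
bowl 0.92 [138. 188. 169. 217.] [361. 132.  38.] [ 2. 52.]
bowl 0.73 [137. 159. 162. 186.] [401. 278.  38.] [10. 51.]
bowl 0.7 [327. 309. 364. 360.] [ 501. -436.   69.] [ 6. 79.]
bowl 0.63 [202. 176. 234. 195.] [539. 104.  43.] [18. 56.]
carousel 0.88 [235. 158. 367. 290.] [ 580. -199.   39.] [ 34. 194.]
peg_1 0.63 [237. 187. 353. 287.] [ 561. -184.   39.] [36. 90.]
peg_1 0.58 [202. 172. 235. 195.] [540. 106.  43.] [ 9. 56.]
handle_1 0.63 [234. 191. 350. 285.] [ 562. -184.   39.] [36. 91.]
bowl_a 0.95 [378. 287. 413. 332.] [ 624. -452.   61.] [ 5. 79.]
bowl_a 0.92 [138. 188. 169. 217.] [361. 132.  38.] [ 2. 52.]
bowl_a 0.73 [137. 159. 162. 186.] [401. 278.  38.] [10. 51.]
bowl_a 0.7 [327. 309. 364. 360.] [ 501. -436.   69.] [ 6. 79.]
bowl_a 0.63 [202. 176. 234. 195.] [539. 104.  43.] [18. 56.]
tee 0.8 [291. 176. 318. 191.] [791.  10.  18.] [ 6. 24.]
parts_bin 0.94 [156. 210. 208. 262.] [375. -33.  38.] [ 3. 54.]
parts_bin 0.33 [239. 188. 349. 286.] [ 561. -184.   39.] [37. 89.]
parts_bin 0.24 [
[... 1509 characters left out ...]
 35. 122.]
{'time': 1.0, 'joint_pos': array([ 6.98216362e+01,  7.47175289e+00,  8.52664403e+01, -3.65926526e-04,
        8.72629919e+01, -4.89086614e+00]), 'qd': array([-0.02106036,  0.0334264 , -0.02617516,  0.05380395,  0.01186277,
       -0.00888494]), 'joint_efforts': array([ 8.39502500e-04, -5.69321108e+01, -5.00878751e+01, -1.10699699e-05,
        8.25538991e-04, -6.67015073e-06]), 'tool_pos': array([158.15710876, 578.78309555, 231.299148  ]), 'tcp_rot': array([-1.79998788e+02,  2.63135204e-04,  1.64712520e+02]), 'ft_force': array([-0.09040425, -0.17189876, -0.74444638]), 'wrist_torque': array([ 0.05992191, -0.00680034, -0.00822061]), 'grip_force': 0.0, 'finger_gap': 84.98220592629355}
```

View pics/top.png

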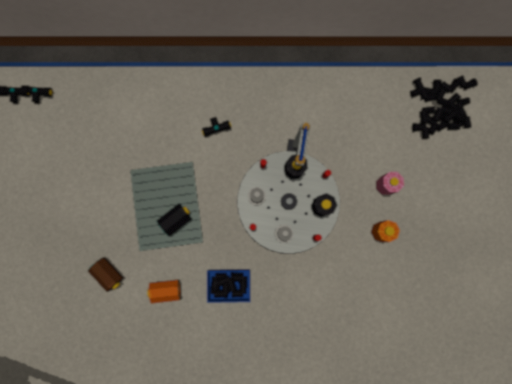

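View pics/side.png

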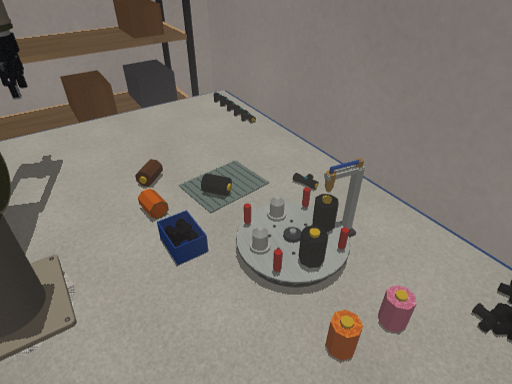

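Top view (up is +x, left is +y). These could be mistaken for the bowl:
- brown cup at (106,273)
- orange cup lying at (165,291)
- orange and pink cups standing at (387,231) and (392,183)
- bowl_a at (295,167) and bowl_b at (324,205), both on the carousel
- black tee at (216,128)

I choose the black one on the mat, at (174,219) in the top view and (216,184) in the side view. The empty pegs are at (257,196) and (284,234).

```bash
python3 - <<'E'
from h import *
B=[];Rd=[];T=[]
crops=[]
for n in('side','top'):
    s=r.snapshot(n);P,u,v=pts(s);c=s['pixels'][v,u].astype(int)
    red=(c[:,0]>120)&(c[:,1]<70)&(c[:,2]<70)&(P[:,2]>70)&(P[:,2]<112)&(P[:,0]>400)
    m=(P[:,0]>490)&(P[:,0]<610)&(P[:,1]>60)&(P[:,1]<180)&(P[:,2]>14)&(P[:,2]<75)
    b=P[m];print(n,len(b),'top z',np.percentile(b[:,2],[50,90,98]).round(1))
    q=b[b[:,2]>(30 if n=='top' else 14)]
    rc=cv2.minAreaRect(q[:,:2].astype(np.float32));print('rect',np.round(rc[0],1),np.round(rc[1],1),round(rc[2],1))
    hi=b[b[:,2]>50];rc=cv2.minAreaRect(hi[:,:2].astype(np.float32));print('hi',len(hi),np.round(rc[0],1),np.round(rc[1],1),round(rc[2],1))
    yel=m.nonzero()[0][(c[m][:,0]-c[m][:,2]>60)];print('yellow',len(yel),P[yel].mean(0).round(1) if len(yel) else '')
    teal=m.nonzero()[0][(c[m][:,1]-c[m][:,0]>25)&(P[m][:,2]>20)];print('teal',len(teal),P[teal].mean(0).round(1) if len(teal) else '')
    X=P[red];lab=np.full(len(X),-1);k=0;C=[]
    for i in range(len(X)):
        if lab[i]<0:
            d=np.hypot(*(X[:,:2]-X[i,:2]).T)<30;lab[d]=k;k+=1
            if d.sum()>4:
                Y=X[d];Y=Y[Y[:,2]>Y[:,2].max()-8];C.append(np.r_[Y.mean(0),d.sum()])
    C=np.array(C);print('handles\n',C.round(1))
    w=P[(P[:,2]>84)&(P[:,2]<104)&(c.min(1)>110)&(np.hypot(P[:,0]-580,P[:,1]+172)<130)]
    for i in range(0,len(w),max(1,len(w)//8)):print('peg',w[i].round(0),end=' ')
    dz=P[(P[:,2]>36)&(P[:,2]<44)&(np.hypot(P[:,0]-580,P[:,1]+172)<170)]
    h=cv2.convexHull(dz[:,:2].astype(np.float32));print('\ndial',cv2.fitEllipse(h))
    cc=proj(s,[545,115,40])[0].astype(int);k=s['pixels'][cc[1]-32:cc[1]+32,cc[0]-32:cc[0]+32]
    crops.append(cv2.resize(k,(384,384),interpolation=cv2.INTER_CUBIC))
cv2.imwrite('pics/crop1.png',np.hstack(crops)[:,:,::-1])
print([a for a in dir(r) if a[0]!='_'])
E
```

```text
side 518 top z [44.1 55.4 56.6]
rect [542.8 113.4] [52.2 86.9] 54.3
hi 185 [544.  118.6] [31.4 76.3] 40.4
yellow 20 [568.5  85.9  36.3]
teal 0 
handles
 [[ 686.7 -112.2  100.2   17. ]
 [ 524.7  -85.   100.7   24. ]
 [ 658.7 -274.   100.5   31. ]
 [ 497.2 -245.5  100.7   37. ]]
peg [607. -90.  98.] peg [ 615. -100.   91.] peg [592. -90.  85.] peg [ 596. -105.   87.] peg [ 502. -159.   94.] peg [ 502. -166.   93.] peg [ 495. -164.   90.] peg [ 494. -166.   85.] peg [ 497. -178.   85.] 
dial ((595.9221801757812, -179.58477783203125), (266.3578186035156, 279.3753356933594), 83.7253646850586)
top 638 top z [52.7 58.2 60.1]
rect [549.3 118.4] [52.8 81.8] 38.3
hi 392 [545.2 119.9] [42.  75.1] 36.6
yellow 22 [571.3  89.3  42. ]
teal 0 
handles
 [[ 687.4 -111.   101.6   23. ]
 [ 659.1 -273.1  102.    23. ]
 [ 525.3  -83.   101.8   23. ]
 [ 497.6 -244.7  102.6   23. ]]
peg [ 622. -101.   84.] peg [611. -98.  97.] peg [606. -90.  95.] peg [603. -90.  97.] peg [601. -95.  99.] peg [ 511. -159.   94.] peg [ 508. -159.   95.] peg [ 506. -159.   99.] peg [ 503. -161.   98.] 
dial ((595.23681640625, -178.7360382080078), (265.0296936035156, 279.9381103515625), 82.24092102050781)
['PlanningError', 'hand_in', 'look_for', 'outline_of', 'pinch_z', 'sense', 'snapshot']
```

View pics/crop1.png

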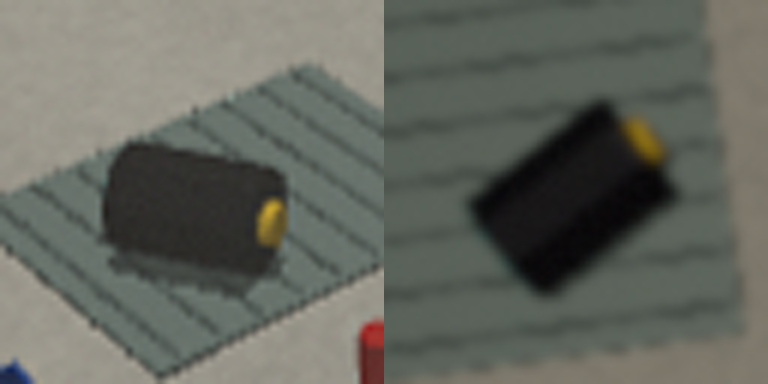

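The crop confirms it: a black cup with its yellow plug to the lower right, lying on the mat. Its extents measure 52.8 x 81.8 mm against 52 x 81 expected, and its top is at about z = 57. The carousel centre is about (592,-178.5), the handle radius checks at 116, the nozzle azimuth is about -9.8°, and peg_2 is about (606.5,-94.5).

```bash
cat >> h.py <<'E'
def u2(a): a=np.radians(a); return np.array([np.cos(a),np.sin(a),0])
DN=np.array([0,0,-1.])
def frame(y,z): return np.c_[np.cross(y,z),y,z]
def Rpick(ca,t=20): # ca: azimuth of closed-end dir
    c=u2(ca);t=np.radians(t); return frame(np.cross(c,DN),DN*np.cos(t)-c*np.sin(t))
def Rplace(ha,t=20):
    h=u2(ha);t=np.radians(t); return frame(np.cross(h,DN),h*np.cos(t)+DN*np.sin(t))
def delta(p,Rt,show=True):
    s=r.sense();R0=R.from_euler('xyz',s['tcp_rot'],degrees=True).as_matrix()
    d=R0.T@(np.array(p)-s['tool_pos'])/1000;w=R.from_matrix(R0.T@Rt).as_rotvec()
    print('t',round(s['time'],2),'q',s['joint_pos'].round(1),'p',s['tool_pos'].round(1),'F',s['ft_force'].round(1),'gap',round(s['finger_gap'],1))
    print('delta',d.round(4),w.round(4),'deg',round(np.degrees(np.linalg.norm(w)),1),'mm',round(1000*np.linalg.norm(d)))
E
python3 - <<'E'
from h import *
Rt=Rpick(-51);delta(np.array([551,113.7,9.4])-130*Rt[:,2],Rt)
E
```

```text
t 1.1 q [69.8  7.5 85.3 -0.  87.3 -4.9] p [158.2 578.8 231.3] F [-0.4  0.2 -0. ] gap 85.5
delta [-0.5377 -0.371   0.0998] [-0.1087  0.3377  0.6169] deg 40.8 mm 661
```

```bash
python3 -m jog '[-0.06,-0.04,0,0,0,0.05,-0.12,-0.08,0,0,0,0.15,-0.18,-0.12,0.01,0,0.05,0.25,-0.24,-0.165,0.02,-0.03,0.1,0.35,-0.3,-0.205,0.03,-0.05,0.16,0.42,-0.36,-0.25,0.05,-0.07,0.22,0.5,-0.42,-0.29,0.06,-0.09,0.28,0.56,-0.48,-0.33,0.08,-0.1,0.33,0.617]' 1; python3 - <<'E'
from h import *
Rt=Rpick(-51);delta(np.array([551,113.7,9.4])-130*Rt[:,2],Rt)
E
```

```text
time: 2.1
tool_pos: [478.8, 198.8, 171.4]
tcp_rot: [-179.8, -19.5, 128.8]
ft_force: [1.0, 0.9, -0.2]
finger_gap: 85.5
grip_force: 0.0
t 2.1 q [  5.5   5.2  96.2  16.   89.8 -35. ] p [478.8 198.8 171.4] F [ 1.   0.9 -0.2] gap 85.5
delta [-0.1604  0.003  -0.0145] [-0.0032  0.0088 -0.0027] deg 0.6 mm 161
```

```bash
cat > pk.py <<'E'
from h import *
import sys
G=np.array([556,107.6,31.]);Rt=Rpick(-51,32);delta(G+(23-float(sys.argv[1]))*Rt[:,2],Rt)
E
python3 pk.py 100; python3 pk.py 0
```

```text
t 2.1 q [  5.5   5.2  96.2  16.   89.8 -35. ] p [478.8 198.8 171.4] F [ 1.   0.9 -0.2] gap 85.5
delta [-0.1761  0.0032  0.0173] [-0.0029  0.2183 -0.0031] deg 12.5 mm 177
t 2.1 q [  5.5   5.2  96.2  16.   89.8 -35. ] p [478.8 198.8 171.4] F [ 1.   0.9 -0.2] gap 85.5
delta [-0.1545  0.0034  0.1149] [-0.0029  0.2183 -0.0031] deg 12.5 mm 193
```

```bash
python3 -m jog '[-0.05,0.001,0.004,0,0.07,0,-0.1,0.002,0.008,0,0.15,0,-0.15,0.003,0.013,0,0.2,0,-0.176,0.003,0.017,-0.003,0.218,-0.003,-0.176,0.003,0.017,-0.003,0.218,-0.003,-0.176,0.003,0.017,-0.003,0.218,-0.003]' 1; python3 pk.py 0; python3 - <<'E'
from h import *
s=r.snapshot('side');cc=proj(s,[530,130,90])[0].astype(int);k=s['pixels'][max(0,cc[1]-60):cc[1]+60,cc[0]-80:cc[0]+80]
cv2.imwrite('pics/hov.png',cv2.resize(k,None,fx=4,fy=4,interpolation=cv2.INTER_CUBIC)[:,:,::-1])
E
```

```text
time: 2.85
tool_pos: [580.1, 78.4, 96.7]
tcp_rot: [-179.9, -31.9, 129.1]
ft_force: [-0.7, 0.5, -0.1]
finger_gap: 85.3
grip_force: 0.0
t 2.85 q [ -9.9  31.9  75.7  20.4  97.3 -50.9] p [580.1  78.4  96.7] F [-0.7  0.5 -0.1] gap 85.3
delta [-0.0026 -0.0001  0.0988] [-0.0029  0.0013  0.0016] deg 0.2 mm 99
```

View pics/hov.png

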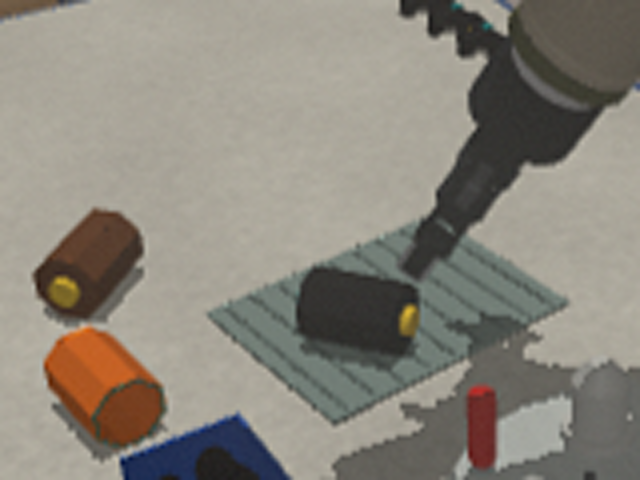

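The tilted gripper is at (430,240) in the crop, pointing at the closed-end half of the bowl at (360,310), and the plug is at (408,320). Next I descend and close.

```bash
python3 -m jog '[0,0,0.025,0,0,0,-0.001,0,0.05,0,0,0,-0.002,0,0.07,0,0,0,-0.0026,0,0.085,0,0,0,-0.0026,0,0.093,0,0,0,-0.0026,0,0.0988,0,0,0,-0.0026,0,0.0988,0,0,0]' 1; python3 -m jog '[0,0,0,0,0,0,0,0,0,0,0,0,0,0,0,0,0,0,0,0,0,0,0,0,0,0,0,0,0,0,0,0,0,0,0,0]' -1 40; python3 pk.py 0
```

```text
time: 3.78
tool_pos: [548.6, 116.5, 11.1]
tcp_rot: [-179.9, -31.9, 129.1]
ft_force: [0.4, -0.5, 0.6]
finger_gap: 85.1
grip_force: 0.0
time: 4.53
tool_pos: [549.3, 116.2, 11.7]
tcp_rot: [-179.9, -31.9, 129.1]
ft_force: [2.1, -3.2, 5.7]
finger_gap: 51.9
grip_force: 42.6
t 4.53 q [ -7.2  33.5  83.3  21.4  87.6 -51.9] p [549.3 116.2  11.7] F [ 2.1 -3.2  5.7] gap 51.9
delta [ 0.0009 -0.0002  0.0008] [-0.0019  0.0024  0.0015] deg 0.2 mm 1
```

```bash
python3 -m jog '[0.005,0,-0.008,0,0,0,0.016,0,-0.026,0,0,0,0.034,0,-0.054,0,0,0,0.053,0,-0.085,0,0,0,0.074,0,-0.119,0,0,0,0.095,0,-0.153,0,0,0,0.095,0,-0.153,0,0,0]'; python3 -m jog '[0,0,0,0,-0.1,0,0,0,0,0,-0.25,0,0,0,0,0,-0.4,0,0,0,0,0,-0.55,0,0,0,0,0,-0.7,0,0,0,0,0,-0.85,0,0,0,0,0,-1,0,0,0,0,0,-1.1,0]'
cat > pl.py <<'E'
from h import *
import sys
ha,x,y,z=map(float,sys.argv[1:5])  # desired grasp point
Rt=Rplace(ha,32);delta(np.array([x,y,z])+23*Rt[:,2],Rt)
E
python3 pl.py -51 540 60 260; python3 pl.py -60 606.5 -94.5 180
```

```text
time: 5.4
tool_pos: [551.1, 116.6, 196.6]
tcp_rot: [179.7, -31.6, 129.3]
ft_force: [1.2, -0.4, -1.4]
finger_gap: 51.0
grip_force: 42.0
time: 6.4
tool_pos: [547.9, 117.1, 190.9]
tcp_rot: [-179.9, 31.3, 129.3]
ft_force: [0.1, 0.1, -1.5]
finger_gap: 51.7
grip_force: 42.0
t 6.4 q [ 25.8  -3.8 106.8 -32.1  72.1  -4.7] p [547.9 117.1 190.9] F [ 0.1  0.1 -1.5] gap 51.7
delta [-0.0797 -0.0424 -0.018 ] [ 0.0015 -0.4661  0.0044] deg 26.7 mm 92
t 6.4 q [ 25.8  -3.8 106.8 -32.1  72.1  -4.7] p [547.9 117.1 190.9] F [ 0.1  0.1 -1.5] gap 51.7
delta [-0.1761 -0.0915  0.1343] [ 0.1129 -0.465   0.1172] deg 28.2 mm 240
```

```bash
python3 pl.py -60 570 0 220
```

```text
t 6.4 q [ 25.8  -3.8 106.8 -32.1  72.1  -4.7] p [547.9 117.1 190.9] F [ 0.1  0.1 -1.5] gap 51.7
delta [-0.1147 -0.0601  0.05  ] [ 0.1129 -0.465   0.1172] deg 28.2 mm 139
```

```bash
python3 -m jog '[-0.02,-0.01,0.01,0.02,-0.08,0.02,-0.045,-0.025,0.02,0.05,-0.19,0.05,-0.075,-0.04,0.033,0.08,-0.31,0.08,-0.1,-0.052,0.043,0.1,-0.41,0.1,-0.1147,-0.06,0.05,0.113,-0.465,0.117,-0.1147,-0.06,0.05,0.113,-0.465,0.117,-0.1147,-0.06,0.05,0.113,-0.465,0.117]'; python3 pl.py -60 570 0 220; python3 pl.py -60 606.5 -94.5 180; python3 - <<'E'
from h import *
for n in('side','top'):
    s=r.snapshot(n);P,u,v=pts(s);c=s['pixels'][v,u].astype(int)
    m=(np.hypot(P[:,0]-570,P[:,1])<60)&(P[:,2]>140)&(P[:,2]<260)
    yel=m&(c[:,0]-c[:,2]>60)&(c[:,1]-c[:,2]>40);print(n,'yel',yel.sum(),P[yel].mean(0).round(1),np.percentile(P[yel][:,2],[5,95]).round(1)) if yel.any() else print('none')
    cc=proj(s,[570,0,200])[0].astype(int);k=s['pixels'][cc[1]-48:cc[1]+48,cc[0]-48:cc[0]+48]
    if n=='side': a=cv2.resize(k,(384,384),interpolation=cv2.INTER_CUBIC)
    else: b=cv2.resize(k,(384,384),interpolation=cv2.INTER_CUBIC)
cv2.imwrite('pics/held.png',np.hstack([a,b])[:,:,::-1])
E
```

```text
time: 7.28
tool_pos: [580.6, -17.1, 207.7]
tcp_rot: [-179.9, 57.7, 120.0]
ft_force: [-0.4, -0.3, -1.3]
finger_gap: 51.7
grip_force: 42.0
t 7.28 q [ 24.4   2.1 112.3 -61.7  72.9  18.4] p [580.6 -17.1 207.7] F [-0.4 -0.3 -1.3] gap 51.7
delta [ 0.0002 -0.0006 -0.0006] [-0.0013 -0.0048 -0.0002] deg 0.3 mm 1
t 7.28 q [ 24.4   2.1 112.3 -61.7  72.9  18.4] p [580.6 -17.1 207.7] F [-0.4 -0.3 -1.3] gap 51.7
delta [-0.0194 -0.0161  0.1054] [-0.0013 -0.0048 -0.0002] deg 0.3 mm 108
side yel 53 [570.6  -1.9 242.9] [237.5 245. ]
top yel 95 [570.5  -1.3 245. ] [238.8 248.9]
```

View pics/held.png

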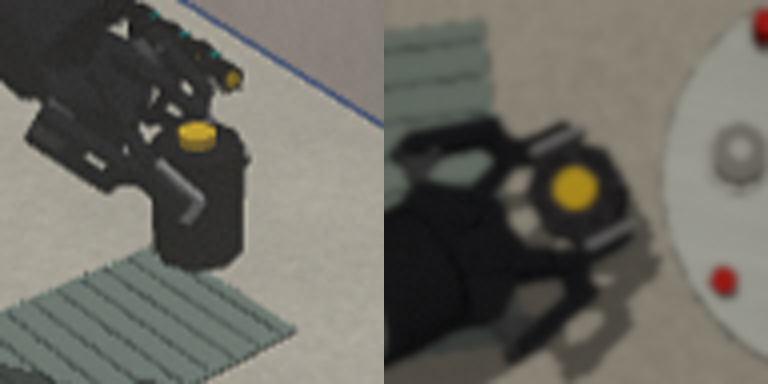

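The picture shows the bowl upright, mouth down, with the plug on top at (197,135) on the left and (575,187) on the right. The plug measures (570.5,-1.5), top 247 (expected 248). I move over peg_2.

```bash
python3 -m jog '[-0.002,-0.001,0.012,0,0,0,-0.006,-0.005,0.035,0,0,0,-0.011,-0.009,0.06,0,-0.003,0,-0.016,-0.013,0.085,0,-0.005,0,-0.0188,-0.0155,0.1,-0.001,-0.005,0,-0.0192,-0.0161,0.104,-0.001,-0.005,0,-0.0192,-0.0161,0.104,-0.001,-0.005,0]'; python3 pl.py -60 606 -93 180; python3 - <<'E'
from h import *
for n in('side','top'):
    s=r.snapshot(n);P,u,v=pts(s);c=s['pixels'][v,u].astype(int)
    m=(np.hypot(P[:,0]-606,P[:,1]+94)<40)&(P[:,2]>140)&(P[:,2]<260)
    yel=m&(c[:,0]-c[:,2]>60)&(c[:,1]-c[:,2]>40);print(n,'yel',yel.sum(),P[yel].mean(0).round(1),np.percentile(P[yel][:,2],[5,95]).round(1))
    w=P[(P[:,2]>94)&(P[:,2]<104)&(c.min(1)>110)&(np.hypot(P[:,0]-606,P[:,1]+94)<25)];print(len(w),w.mean(0) if len(w) else '')
    w=P[(P[:,2]>94)&(P[:,2]<104)&(c.min(1)>110)&(np.hypot(P[:,0]-508,P[:,1]+163)<25)];print('peg3',len(w),w.mean(0) if len(w) else '')
    if n=='side':
        cc=proj(s,[606,-94,120])[0].astype(int);k=s['pixels'][cc[1]-60:cc[1]+60,cc[0]-60:cc[0]+60];cv2.imwrite('pics/ov.png',cv2.resize(k,(480,480),interpolation=cv2.INTER_CUBIC)[:,:,::-1])
E
```

```text
time: 8.25
tool_pos: [615.8, -110.7, 168.7]
tcp_rot: [180.0, 58.1, 119.9]
ft_force: [-0.2, -0.1, -1.6]
finger_gap: 51.7
grip_force: 42.0
t 8.25 q [ 12.8   5.  114.3 -67.3  61.5  18.5] p [ 615.8 -110.7  168.7] F [-0.2 -0.1 -1.6] gap 51.7
delta [ 0.0011  0.0004 -0.0001] [-0.0006  0.0015 -0.0006] deg 0.1 mm 1
side yel 63 [605.4 -95.3 203.8] [198.6 206.3]
1 [614.34734752 -96.2285351   95.42230615]
peg3 36 [ 507.35184031 -166.10816832   96.09276666]
top yel 91 [605.6 -94.8 205.3] [198.1 209.2]
0 
peg3 26 [ 509.23866695 -163.85377625   97.65463328]
```

View pics/ov.png

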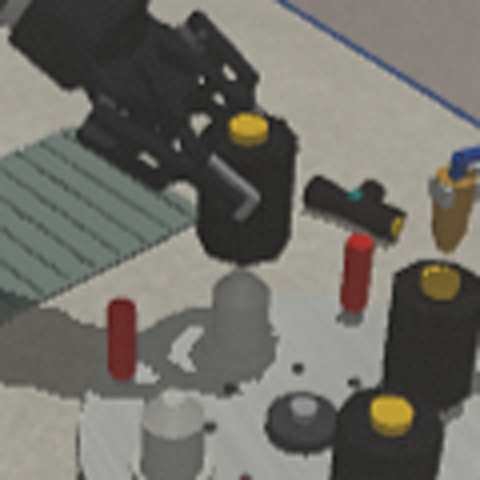

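The bowl at (248,190) hangs above the white peg at (241,310), centred. The measured offset from the peg is about 1 mm. I lower it.

```bash
python3 -m jog '[0.005,0.0009,0.0036,0,0,0,0.0137,0.0009,0.009,0,0,0,0.0222,0.0009,0.0144,0,0,0,0.0307,0.0009,0.0196,0,0,0,0.038,0.0009,0.0242,0,0,0,0.0424,0.0009,0.0269,0,0,0]'; python3 pl.py -60 607 -93 130; python3 pl.py -60 607 -93 101
```

```text
time: 9.1
tool_pos: [616.5, -110.7, 117.4]
tcp_rot: [-179.9, 58.1, 120.0]
ft_force: [-0.7, -0.7, -0.2]
finger_gap: 51.6
grip_force: 42.0
t 9.1 q [ 12.8  10.9 114.5 -70.5  59.4  25. ] p [ 616.5 -110.7  117.4] F [-0.7 -0.7 -0.2] gap 51.6
delta [ 0.      0.0006 -0.0007] [-0.0011  0.0013  0.0004] deg 0.1 mm 1
t 9.1 q [ 12.8  10.9 114.5 -70.5  59.4  25. ] p [ 616.5 -110.7  117.4] F [-0.7 -0.7 -0.2] gap 51.6
delta [0.0246 0.0007 0.0146] [-0.0011  0.0013  0.0004] deg 0.1 mm 29
```

```bash
python3 -m jog '[0.005,0,0.003,0,0,0,0.01,0,0.006,0,0,0,0.015,0,0.009,0,0,0,0.019,0,0.0115,0,0,0,0.022,0,0.0135,0,0,0,0.022,0,0.0135,0,0,0]'; python3 pl.py -60 607 -93 101
```

```text
time: 9.85
tool_pos: [616.5, -110.5, 92.2]
tcp_rot: [-179.9, 58.1, 120.0]
ft_force: [-0.2, 0.0, -1.5]
finger_gap: 51.7
grip_force: 42.0
t 9.85 q [ 12.8  14.  114.3 -72.2  58.4  28.3] p [ 616.5 -110.5   92.2] F [-0.2  0.  -1.5] gap 51.7
delta [0.0031 0.0005 0.0014] [-0.0009  0.0015  0.0001] deg 0.1 mm 3
```

Down in 1 mm steps to contact.

```bash
python3 -m jog '[0.001,0,0.0005,0,0,0,0.0018,0,0.001,0,0,0,0.0025,0,0.0015,0,0,0,0.0025,0,0.0015,0,0,0]'; python3 -m jog '[0.0008,0,0.0005,0,0,0,0.0017,0,0.001,0,0,0,0.0017,0,0.001,0,0,0]';  python3 pl.py -60 607 -93 101
```

```text
time: 10.35
tool_pos: [617.3, -110.5, 91.1]
tcp_rot: [179.9, 58.2, 119.8]
ft_force: [-2.4, 1.6, 5.8]
finger_gap: 51.4
grip_force: 42.7
time: 10.72
tool_pos: [618.2, -110.7, 91.1]
tcp_rot: [179.7, 58.3, 119.7]
ft_force: [-4.3, 1.5, 13.9]
finger_gap: 51.6
grip_force: 43.3
t 10.72 q [ 12.9  14.4 114.1 -72.7  58.4  28.9] p [ 618.2 -110.7   91.1] F [-4.3  1.5 13.9] gap 51.6
delta [ 0.0027 -0.0009 -0.0001] [ 0.0002  0.006  -0.0028] deg 0.4 mm 3
```

```bash
cat > yl.py <<'E'
from h import *
def yl(show=None):
  for n in('side','top'):
    s=r.snapshot(n);P,u,v=pts(s);c=s['pixels'][v,u].astype(int)
    y=(np.hypot(P[:,0]-592,P[:,1]+178.4)<125)&(P[:,2]>110)&(P[:,2]<140)&(c[:,0]-c[:,2]>60)&(c[:,1]-c[:,2]>40)
    for k in(170.2,80.2,-9.8,-99.8):
        q=np.array([592,-178.4])+85*u2(k)[:2];m=y&(np.hypot(*(P[:,:2]-q).T)<25)
        if m.sum()>4: print(n,k,m.sum(),'dxy',(P[m][:,:2].mean(0)-q).round(1),'z',np.percentile(P[m][:,2],[20,50,90]).round(1))
    X=P[(c[:,0]>110)&(c[:,1]<70)&(c[:,2]<70)&(P[:,2]>92)&(P[:,2]<112)&(np.hypot(P[:,0]-592,P[:,1]+178.4)<150)]-[592,-178.4,0]
    a=np.degrees(np.arctan2(X[:,1],X[:,0]));b=(a+9.8)%90;print(n,'handles: angle past click+45:',np.median(b-45).round(1),'groups',np.unique(np.round(a/5)*5))
    if n==show: cv2.imwrite(f'pics/car_{s["shot"]}.png',s['pixels'][:,:,::-1]);print('shot',s['shot'])
if __name__=='__main__':
    import sys; yl(*sys.argv[1:])
E
python3 yl.py
```

```text
side 80.2 57 dxy [ 1.5 -0. ] z [124.3 127.1 128.1]
side -9.8 59 dxy [-1.4 -1.9] z [125.5 126.9 128.2]
side -99.8 85 dxy [-1.1  0.1] z [124.9 127.2 128.5]
side handles: angle past click+45: -0.4 groups [-150. -145. -140.  -60.  -55.  -50.   30.   35.   40.  125.  130.]
top 80.2 77 dxy [ 1.4 -0.7] z [125.5 128.5 131.5]
top -9.8 20 dxy [-4.6  2.6] z [126.2 128.2 130.1]
top -99.8 80 dxy [-1.   0.6] z [125.6 128.6 131.4]
top handles: angle past click+45: -0.4 groups [-150. -145.  -60.  -55.  -50.   30.   35.   40.  125.  130.]
```

```bash
python3 -m jog '[-0.0015,0,-0.001,0,0,0,-0.0015,0,-0.001,0,0,0]'; python3 -m jog '[0,0,0,0,0,0,0,0,0,0,0,0,0,0,0,0,0,0,0,0,0,0,0,0,0,0,0,0,0,0]' 0.6; python3 yl.py
```

```text
time: 11.08
tool_pos: [617.5, -110.5, 91.0]
tcp_rot: [179.9, 58.2, 119.8]
ft_force: [-1.5, 0.3, 6.9]
finger_gap: 51.5
grip_force: 42.6
time: 11.7
tool_pos: [616.6, -110.3, 89.4]
tcp_rot: [-180.0, 58.1, 120.0]
ft_force: [0.2, 1.1, 0.6]
finger_gap: 68.3
grip_force: 0.0
side 80.2 59 dxy [ 0.5 -0.6] z [124.9 127.1 128.4]
side -9.8 61 dxy [-0.9 -0.7] z [125.3 127.  128.4]
side -99.8 82 dxy [0.2 0.1] z [125.9 127.5 128.7]
side handles: angle past click+45: -0.1 groups [-150. -145. -140.  -60.  -55.  -50.   30.   35.   40.  125.  130.]
top 80.2 78 dxy [ 0.3 -0.1] z [124.5 127.9 130.5]
top -9.8 24 dxy [-3.2  4.9] z [126.8 128.2 132.2]
top -99.8 80 dxy [0.6 0.7] z [124.9 128.2 131.1]
top handles: angle past click+45: 0.1 groups [-150. -145. -140.  -60.  -55.  -50.   30.   35.   40.]
```

Released, seated and centred. I retreat straight back along the tool axis.

```bash
python3 -m jog '[0,0,-0.01,0,0,0,0,0,-0.03,0,0,0,0,0,-0.055,0,0,0,0,0,-0.085,0,0,0,0,0,-0.12,0,0,0,0,0,-0.15,0,0,0,0,0,-0.16,0,0,0,0,0,-0.16,0,0,0]'; python3 yl.py;python3 - <<'E'
from h import *
R0=frame(u2(35),DN);delta([500,0,180],R0);delta([500,0,180],frame(u2(-35),DN)); delta([500,0,180],frame(u2(10),DN))
E
```

```text
time: 12.8
tool_pos: [548.9, 8.3, 174.6]
tcp_rot: [179.9, 58.1, 119.9]
ft_force: [-0.3, 0.0, 0.0]
finger_gap: 68.2
grip_force: 0.0
side 80.2 54 dxy [ 1.  -0.4] z [125.3 127.2 128.5]
side -9.8 57 dxy [-0.6 -0.2] z [125.9 127.2 128.3]
side -99.8 81 dxy [0.3 0.2] z [125.8 127.4 128.6]
side handles: angle past click+45: -0.3 groups [-150. -145. -140.  -60.  -55.  -50.   30.   35.   40.  120.  125.  130.]
top 80.2 77 dxy [ 0.2 -0.2] z [125.9 128.7 131.7]
top -9.8 24 dxy [-3.2  4.9] z [127.3 129.6 131.1]
top -99.8 77 dxy [0.6 0.3] z [125.5 127.9 130.7]
top handles: angle past click+45: 0.1 groups [-150. -145. -140.  -60.  -55.  -50.   35.   40.  120.  125.  130.]
t 12.9 q [ 28.8   3.5 115.3 -61.8  74.4  24.4] p [548.6   7.  173.6] F [-0.2 -0.1 -0.1] gap 68.3
delta [ 0.0042 -0.0456 -0.0189] [-0.0452  1.0131 -0.0799] deg 58.3 mm 50
t 12.9 q [ 28.8   3.5 115.3 -61.8  74.4  24.4] p [548.6   7.  173.6] F [-0.2 -0.1 -0.1] gap 68.3
delta [ 0.0042 -0.0456 -0.0189] [0.5719 0.8996 1.0312] deg 85.0 mm 50
t 12.9 q [ 28.8   3.5 115.3 -61.8  74.4  24.4] p [548.6   7.  173.6] F [-0.2 -0.1 -0.1] gap 68.3
delta [ 0.0042 -0.0456 -0.0189] [0.176  1.0033 0.3183] deg 61.1 mm 50
```

```bash
cat > ps.py <<'E'
from h import *
import sys
# ps.py handle_angle offset z
th,off,z=map(float,sys.argv[1:4]);n=u2(10);C=np.array([592,-178.4,0])
p=C+116*u2(th)-off*n;p[2]=z;delta(p,frame(n,DN))
E
python3 ps.py 125.2 36 180
```

```text
t 12.9 q [ 28.8   3.5 115.3 -61.8  74.4  24.4] p [548.6   7.  173.6] F [-0.2 -0.1 -0.1] gap 68.3
delta [-0.0342 -0.0994  0.0429] [0.176  1.0033 0.3183] deg 61.1 mm 114
```

```bash
python3 -m jog '[-0.004,-0.012,0.005,0.02,0.12,0.04,-0.009,-0.027,0.011,0.05,0.29,0.09,-0.015,-0.043,0.018,0.08,0.46,0.145,-0.021,-0.06,0.026,0.11,0.63,0.2,-0.027,-0.077,0.033,0.14,0.79,0.25,-0.032,-0.092,0.04,0.165,0.94,0.3,-0.034,-0.0994,0.043,0.176,1.003,0.318,-0.034,-0.0994,0.043,0.176,1.003,0.318]' -1; python3 ps.py 125.2 36 70
```

```text
time: 13.9
tool_pos: [489.2, -92.1, 179.3]
tcp_rot: [-179.9, -0.0, 99.7]
ft_force: [0.6, -0.3, 1.0]
finger_gap: 0.1
grip_force: 0.0
t 13.9 q [-16.5  -6.7 105.   -0.   81.8 -26.3] p [489.2 -92.1 179.3] F [ 0.6 -0.3  1. ] gap 0.1
delta [0.0021 0.0009 0.1093] [-0.0011 -0.     -0.0048] deg 0.3 mm 109
```

```bash
python3 -m jog '[0,0,0.02,0,0,0,0,0,0.05,0,0,0,0.002,0,0.08,0,0,0,0.002,0.001,0.1,0,0,0,0.002,0.001,0.109,0,0,-0.005,0.002,0.001,0.109,0,0,-0.005]'; for a in "118 23" "110 23" "102 23" "94 23" "86 23" "78 23" "72 23"; do python3 ps.py $a 70|tail -1; done
```

```text
time: 14.65
tool_pos: [490.0, -86.9, 70.6]
tcp_rot: [-180.0, 0.0, 100.4]
ft_force: [0.8, 0.4, -0.4]
finger_gap: -0.2
grip_force: 0.0
delta [0.0024 0.0257 0.0005] [-0.0008  0.0002  0.0062] deg 0.4 mm 26
delta [0.0062 0.0414 0.0005] [-0.0008  0.0002  0.0062] deg 0.4 mm 42
delta [0.0078 0.0575 0.0005] [-0.0008  0.0002  0.0062] deg 0.4 mm 58
delta [0.0071 0.0737 0.0005] [-0.0008  0.0002  0.0062] deg 0.4 mm 74
delta [0.0042 0.0896 0.0005] [-0.0008  0.0002  0.0062] deg 0.4 mm 90
delta [-0.0009  0.105   0.0005] [-0.0008  0.0002  0.0062] deg 0.4 mm 105
delta [-0.0061  0.116   0.0005] [-0.0008  0.0002  0.0062] deg 0.4 mm 116
```

```bash
python3 -m jog '[0,0.01,0,0,0,0,0.002,0.02,0,0,0,0,0.004,0.03,0,0,0,0,0.006,0.04,0,0,0,0,0.0075,0.049,0,0,0,0,0.0078,0.0575,0,0,0,0]'; python3 yl.py; for a in "102 23" "94 23" "86 23" "78 23" "73 23"; do python3 ps.py $a 70|tail -1; done
```

```text
time: 15.4
tool_pos: [546.5, -69.1, 71.4]
tcp_rot: [180.0, 0.0, 100.3]
ft_force: [-3.9, 1.4, 0.5]
finger_gap: 0.0
grip_force: 1.3
side -9.8 8 dxy [ -2.1 -19. ] z [120.3 121.8 127.7]
side handles: angle past click+45: -23.3 groups [-170. -165.  -80.  -75.   10.   15.  105.]
top handles: angle past click+45: -23.9 groups [-170. -165.  -80.  -75.   10.   15.]
delta [ 0.001  -0.0019  0.0017] [0.0022 0.0011 0.0055] deg 0.3 mm 3
delta [0.0003 0.0143 0.0017] [0.0022 0.0011 0.0055] deg 0.3 mm 14
delta [-0.0026  0.0302  0.0018] [0.0022 0.0011 0.0055] deg 0.3 mm 30
delta [-0.0077  0.0456  0.0018] [0.0022 0.0011 0.0055] deg 0.3 mm 46
delta [-0.0119  0.0548  0.0018] [0.0022 0.0011 0.0055] deg 0.3 mm 56
```

```bash
python3 -m jog '[0,0.009,0,0,0,0,0,0.019,0,0,0,0,-0.002,0.028,0,0,0,0,-0.005,0.038,0,0,0,0,-0.008,0.047,0,0,0,0,-0.012,0.055,0,0,0,0,-0.012,0.055,0,0,0,0]'; python3 yl.py
```

```text
time: 16.38
tool_pos: [602.9, -71.8, 71.4]
tcp_rot: [179.9, 0.0, 100.3]
ft_force: [0.2, 0.6, 0.4]
finger_gap: -0.3
grip_force: 0.0
side handles: angle past click+45: 35.6 groups [-115. -110. -105.  -25.  -20.  -15.   70.  155.  160.  165.]
top handles: angle past click+45: 34.4 groups [-115. -110. -105.  -25.  -20.  160.]
```

```bash
python3 -m jog '[0.03,-0.003,0,0,0,0,0.07,-0.006,-0.01,0,0,0,0.11,-0.008,-0.04,0,0,0,0.13,-0.01,-0.08,0,0,0,0.13,-0.01,-0.11,0,0,0]'; python3 -m jog '[0,0,0,0,0,0,0,0,0,0,0,0,0,0,0,0,0,0,0,0,0,0,0,0,0,0,0,0,0,0,0,0,0,0,0,0,0,0,0,0,0,0,0,0,0,0,0,0]';python3 -m jog '[0,0,0,0,0,0,0,0,0,0,0,0,0,0,0,0,0,0,0,0,0,0,0,0,0,0,0,0,0,0,0,0,0,0,0,0,0,0,0,0,0,0,0,0,0,0,0,0]';python3 -m jog '[0,0,0,0,0,0,0,0,0,0,0,0,0,0,0,0,0,0,0,0,0,0,0,0,0,0,0,0,0,0,0,0,0,0,0,0,0,0,0,0,0,0,0,0,0,0,0,0]'; python3 yl.py side
```

```text
time: 17.1
tool_pos: [568.5, 56.4, 183.1]
tcp_rot: [179.9, 0.0, 100.4]
ft_force: [0.6, -0.4, -0.8]
finger_gap: -0.0
grip_force: 0.0
time: 18.1
tool_pos: [568.9, 54.7, 181.3]
tcp_rot: [180.0, 0.0, 100.3]
ft_force: [0.3, 0.2, -0.4]
finger_gap: -0.1
grip_force: 0.0
time: 19.1
tool_pos: [568.9, 54.7, 181.2]
tcp_rot: [180.0, 0.0, 100.3]
ft_force: [0.8, 0.7, 0.2]
finger_gap: 0.1
grip_force: 0.0
time: 20.1
tool_pos: [568.9, 54.7, 181.2]
tcp_rot: [180.0, 0.0, 100.3]
ft_force: [0.3, 0.4, -0.0]
finger_gap: -0.5
grip_force: 0.0
side 170.2 73 dxy [0.5 0.3] z [125.6 127.4 128.9]
side -9.8 57 dxy [-1.1 -0.3] z [125.2 126.7 128.7]
side -99.8 82 dxy [0.1 0.1] z [126.  127.4 128.6]
side handles: angle past click+45: 0.0 groups [-150. -145. -140.  -60.  -55.  -50.   30.   35.   40.  120.  125.  130.]
shot 20
top 170.2 78 dxy [0.3 0.1] z [125.4 128.4 131.3]
top -9.8 25 dxy [-4.2  4.2] z [127.3 129.  132.2]
top -99.8 78 dxy [0.5 0.6] z [125.4 128.6 131.5]
top handles: angle past click+45: 0.1 groups [-150. -145. -140.  -60.  -55.  -50.   35.   40.  120.  125.  130.]
```

View pics/car_20.png

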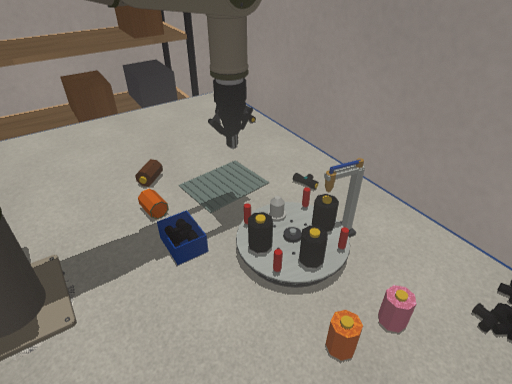

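Three bowls stand home, with ours under the nozzle at (325,212). The tee at (306,181) and the bin at (183,237) haven't moved, and the arm is clear.

```bash
python3 -c "
from bench import r
print(r.hand_in())"
```

```text
the job is handed in; nothing more can be done
None
```

I set the bowl mouth down on peg 2, let it go, and turned the carousel until it clicked home with that bowl under the nozzle; the last pictures show the other two bowls on their pegs and the tee and bin unmoved, and I handed the job in at about 20 s (no verdict came back).

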